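# Open the push-and-turn safety cap of a waste bottle

## Task

Take the safety cap off the square white bottle: press it down firmly and keep it pressed while turning it anticlockwise (seen from above) until you feel it come up against its stop, without forcing it there, then lift it off. Set the cap down gently, skirt down and flat, well inside the shallow steel tray, let go, and leave the other glassware and the tube rack where they are.

Things in the scene. Friction and masses are not known exactly. Their poses are not given: they have to be found in the camera images.
- cap_grip (a point): Centre of the grip bar on the loose grey safety cap. Cap (0.1 kg): ribbed round skirt 82 mm across, 30 mm high, flat shoulder on top; on it the upright bar, 66 mm long (along x), 30 mm thick (along y), from the shoulder 17 mm below this point to 14 mm above it. Cap underside 47 mm below this point. z up. Locked on the bottle, this point is 190 mm above the bench.
- cap: The same cap; origin at the centre of its underside, same axes. Locked, it must be pressed down over 5 mm to leave its notches; at 6 to 8 mm it turns freely anticlockwise from above, up to a firm stop. The stop, hidden under the cap, comes after 0.8 to 1.5 rad, different every time. Only in the last 0.1 rad before the stop can the cap come straight up; it is clear of the bottle 35 mm up.
- jug: Square white plastic bottle, 108 mm wide, 130 mm high to the neck, fast in a square grey tub (150 mm wide, 35 mm high) fixed to the bench. Origin: centre of the tub's underside, on the bench; z up, x and y along the sides. The cap's axis is this z axis. Collar and stop break at 80 N between cap and bottle, the spring's own push included: about 1.8 N m against the stop, or a 60 N pull. 0.3 to 0.6 N m shows the stop clearly.
- jug_mouth (a point): Centre of the round neck's rim (neck 54 mm across), 158 mm above the bench, hidden under the cap. A sprung sealing ring here pushes the locked cap up with 9 N; pressing the cap takes 1.2 N more per mm: 15 N in all at 5 mm, 20 N at 9 mm, where it bottoms. Since the notches carry the 9 N, the first 9 N of pressing hardly moves the cap. Freed at the stop, it is lifted 4 mm by the spring.
- tray_floor (a point): Centre of the inner floor of the shallow square steel tray, fixed to the bench; 160 mm wide outside, 150 mm inside; the floor is 5 mm above the bench, the rim 14 mm above the bench. z up, x and y along its sides.
- reagent_mid (a point): Middle of a standing amber glass bottle (bystander), 72 mm across and 170 mm high; leave alone.
- beaker_mid (a point): Middle of a standing empty glass beaker (bystander), 80 mm across and 100 mm high; leave alone.
- rack_mid (a point): Middle of a white tube rack (bystander), 70 mm by 200 mm (200 along its y), 102 mm high with its capped tubes; leave alone.
Not all that is in view belongs to the job. Of the things that look like the part that bears tray_floor, take the one that is farthest from the robot's base at the start.

How it is judged:
At the end, for the whole second after the job is handed in: The cap stands skirt down and flat (within 0.08 rad) on the tray's floor, within 40 mm of its centre along each of the tray's sides, at rest and released; the amber bottle, beaker and tube rack are within 25 mm of where they were (x of cap_grip in the frame of tray_floor between -0.04 and 0.04 m and y of cap_grip in the frame of tray_floor between -0.04 and 0.04 m and z of cap_grip in the frame of tray_floor between 0.043 and 0.051 m and angle between cap's own z axis and vertical below 0.08 rad and linear speed of cap below 0.02 m/s and not (distance of reagent_mid from where it was at the start of the episode above 0.025 m) and not (distance of beaker_mid from where it was at the start of the episode above 0.025 m) and not (distance of rack_mid from where it was at the start of the episode above 0.025 m)); the robot touches nothing.
It fails at once if the cap is forced: more than 80 N between cap and bottle (contact force between cap and jug above 80 N).
It fails at once if the cap is dropped: it falls free of the fingers at over 0.5 m/s (about 13 mm) below 0.12 m (linear speed of cap above 0.5 m/s and height (world z) of cap below 0.12 m and contact force between the fingers and cap below 0.01 N).
It fails at once if a bystander is pushed more than 25 mm (distance of any of reagent_mid, beaker_mid, rack_mid from where it was at the start of the episode above 0.025 m).
It also fails if it takes over 67 s, if anything falls off the work surface, if the arm or the gripper's body presses on something with over 40 N, if the wrist force passes 120 N, or if a joint passes its speed limit or range.

## Robot

A 6-joint arm with a two-finger parallel gripper is mounted at the origin on the work surface. World frame = base frame: x ahead of the robot, y to its left, z up, the work surface at z = 0. Lengths are in m, angles in rad, forces in N, time in s.
With the tool pointing down it reaches from about 0.3 to 0.875 m from the base axis. Payload 6.4 kg.
Tool frame: the origin (TCP) lies between the finger pads; the fingertips stand 22 mm ahead of it and the grasp point (between the pads) lies 3 mm ahead of it; z points along the fingers, y is the line along which they close (so a half turn about z gives the same grasp; the last joint's range is limited). The gripper opens to 85 mm and grips with 20 to 120 N. Pads are 22 mm wide; open, the fingers measure 114 mm over their backs; the gripper's body (76 mm by 85 mm) begins 54 mm behind the grasp point. The pads swing forward as they close: fully open they stand 13 mm farther back than shut.
Start: joints at [0.931, 0.181, 1.607, -0, 1.354, -0.206], TCP at [0.242, 0.522, 0.253] pointing down, gripper open.
Joint ranges: [-2.99, 2.99], [-0.89, 2.07], [0.3, 2.58], [-1.14, 4.28], [0, 2.63], [-3.12, 3.12]. Speed limits (rad/s): [2.57, 2.57, 3.01, 3.14, 3.14, 3.14].

## Interface

Orientations are given as a unit quaternion [w, x, y, z].
In Python, from bench import ctrl, imaging, workorder gives the robot as it stands.
- The arm moves only by the shell command python3 -m pendant 'ROWS' [OPENING]. ROWS is JSON, a list of rows, each a list of 4 numbers: the shift along the tool's x, y, z in cm, then the turn about the tool's z in degrees. In form: [[dx, dy, dz, roll], ...]. A call has 1 to 12 rows; each row is the pose to reach, as a shift and turn from the pose commanded when the call began, along the tool's axes at that moment; what a row does not reach only later rows make up. A row lasts 1/12 s, in which the tool goes at most 41.7 mm and 7.16 degrees, less where a joint would pass 70% of its speed; a pose out of reach is approached as far as the arm can. A call with a gripper value outside its range is refused whole. OPENING is the opening, from 0 (shut) to 1 (fully open), set as the call begins (- or left out, the last holds). The fingers move at their own pace and stop on an object; the grip force is fixed at half the most. Time passes only in rows, so rows that repeat a pose let the fingers close. It gives the time, the measured TCP pose, the force, the opening and the grip force at its end, in the units of the state.
- ctrl.get_obs(): the state, without advancing time (a new reading comes with each control period).
- imaging.camera(name): name is "scene" or "top"; returns the picture (480x640x3 uint8, red, green, blue); there is no depth.
- imaging.camera_info(name): a dict with "K" (3x3 intrinsics, pixels), "T" (4x4, takes a point from camera to world coordinates). Camera axes: x right, y up, looking along -z (the intrinsics and any distortion apply to the point x, -y, -z); pixel columns grow to the right and rows downward; lengths in m; the calibration is good to about 2 mm. A picture is of the moment at which its call begins. camera_info takes no time and is no camera call.
- workorder.hand_in(): hands the job in; it is judged then, once.
The state is a dict: "time_s": time; "q": joint angles; "dq": joint speeds; "joint_efforts": joint torques, N m; "eef_pos": TCP position; "eef_rot": TCP orientation; "wrist_force": force on the tool from outside, world axes, zero at the start; "torque": the same for the moment, N m; "opening": opening from 0.0 (shut) to 1.0 (fully open); "grasp_force": force on a finger pad.
Only numpy, scipy, OpenCV 4.12 (cv2) and the standard library are available. Lean on these libraries where they do the work, as an engineer would, in place of code of your own. Each camera call takes 0.05 s, during which the arm holds its last target. There are 200 camera calls.

## Working session

There is one attempt and no reset: what is moved stays moved. The work goes in short steps, Python scripts to look and compute and a shell command to move; the robot and the scene stay as the last step left them, time stands still between calls to the robot, and variables do not carry over. Pictures are saved under pics/ and viewed, at most 10 in all, crops included, and the job is handed in when it is done.

```bash
ls; mkdir -p pics; python3 - <<'E'
from bench import ctrl, imaging
import cv2
for n in ("scene","top"):
    im=imaging.camera(n); cv2.imwrite(f"pics/{n}0.png",im[:,:,::-1])
    i=imaging.camera_info(n); print(n,i)
o=ctrl.get_obs(); print(o)
E
```

```text
pics
scene {'K': array([[606.91267916,   0.        , 326.45016001],
       [  0.        , 606.91267916, 240.83851681],
       [  0.        ,   0.        ,   1.        ]]), 'T': array([[-0.24681784, -0.7314667 ,  0.63563938,  1.34911698],
       [ 0.9689955 , -0.17861179,  0.1707207 ,  0.21904128],
       [-0.01134382,  0.65806861,  0.75287251,  1.1369635 ],
       [ 0.        ,  0.        ,  0.        ,  1.        ]])}
top {'K': array([[501.51898124,   0.        , 317.03748672],
       [  0.        , 501.51898124, 233.9629908 ],
       [  0.        ,   0.        ,   1.        ]]), 'T': array([[ 1.38515616e-02,  9.98659644e-01, -4.98703240e-02,
         4.57844539e-01],
       [-9.99903622e-01,  1.37874846e-02, -1.62866833e-03,
         4.71397194e-03],
       [-9.38899013e-04,  4.98880772e-02,  9.98754373e-01,
         1.44329131e+00],
       [ 0.00000000e+00,  0.00000000e+00,  0.00000000e+00,
         1.00000000e+00]])}
{'time_s': 0.1, 'q': array([ 9.30702576e-01,  1.81477685e-01,  1.60791127e+00,  1.55077814e-05,
        1.35380542e+00, -2.06315267e-01]), 'dq': array([ 0.00018649, -0.00024687, -0.00159335,  0.00090259,  0.00176926,
       -0.00041889]), 'joint_efforts': array([-1.43120407e-03, -4.45880806e+01, -3.52239740e+01, -3.89611023e-04,
        4.12968991e-03, -5.41846964e-05]), 'eef_pos': array([0.24137797, 0.52137039, 0.25246649]), 'eef_rot': array([-3.35804246e-04,  2.15194358e-01,  9.76570912e-01, -7.27098704e-04]), 'wrist_force': array([-0.01191034, -0.23618604, -0.25584019]), 'torque': array([ 0.00179642,  0.01325617, -0.0146394 ]), 'grasp_force': 0.0, 'opening': 1.0026071378904209}
```

View pics/top0.png

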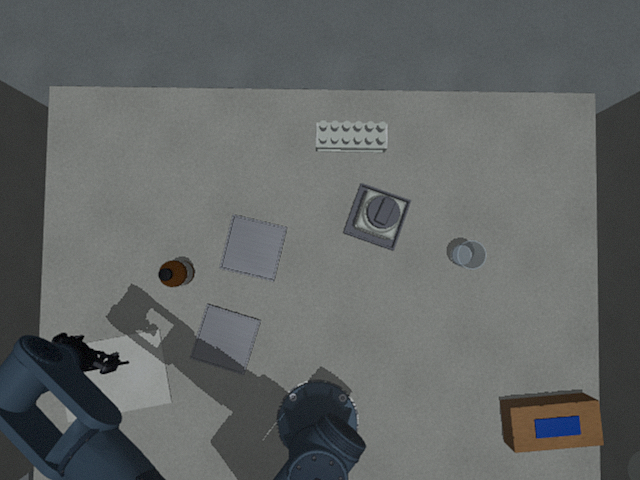

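View pics/scene0.png

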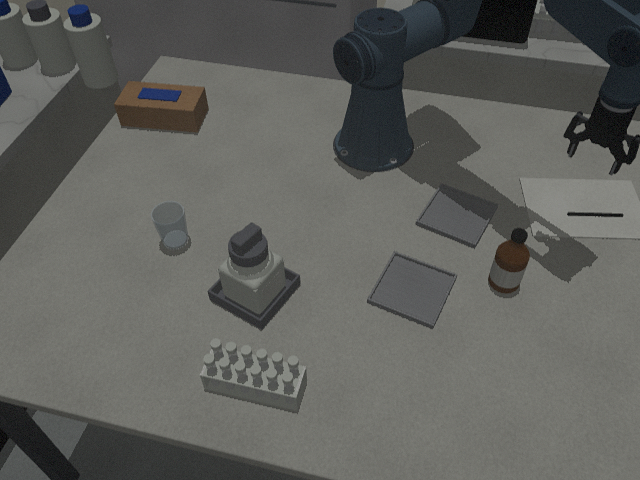

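Two trays look alike. One is at top (254,247) / scene (412,289), the other at top (226,337) / scene (457,214). The first fits, as it is farther from the base, which sits near top (318,440). The cap on the bottle is at top (382,211). The beaker is at (465,253), the amber bottle at (174,273) and the rack at (352,136). Next: confirm with an enlarged crop.

```bash
cat > h.py <<'E'
import numpy as np
from bench import ctrl, imaging
def ray(n,u,v):
    i=imaging.camera_info(n);K,T=i["K"],i["T"]
    d=T[:3,:3]@np.array([(u-K[0,2])/K[0,0],-(v-K[1,2])/K[1,1],-1]); return T[:3,3],d
def at(n,u,v,z):
    o,d=ray(n,u,v); return o+d*(z-o[2])/d[2]
E
python3 - <<'E'
from h import *; import cv2
im=cv2.imread("pics/top0.png")[178:354,190:420]
im=cv2.resize(im,(782,598),interpolation=cv2.INTER_CUBIC)
cv2.imwrite("pics/crop0.png",cv2.convertScaleAbs(im,alpha=1.5))
for t in [(254,247),(226,337)]:
    p=at("top",*t,.005); print(p,np.hypot(*p[:2]))
E
```

```text
[0.48973226 0.18731908 0.005     ] 0.5243339766591392
[0.23284302 0.26177015 0.005     ] 0.350341953996105
```

View pics/crop0.png

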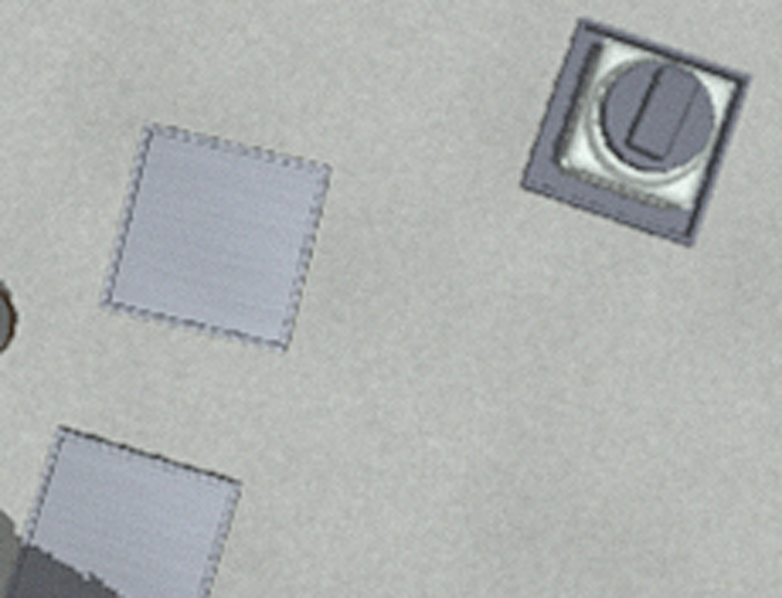

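The crop shows the far tray at corners (150,125),(329,166),(286,348),(106,303). The near tray, lower left, is the decoy. The tub corners are (582,20),(749,76),(691,244),(523,186), and the cap disc is centred near (658,115) with the bar running up and slightly right.

```bash
python3 - <<'E'
from h import *
c=lambda x,y:(190+(x+.5)/3.4-.5,178+(y+.5)/3.4-.5)
def sq(name,pts,z):
    P=np.array([at("top",*c(*p),z) for p in pts])[:,:2]
    print(name,P.mean(0).round(4),"sides",np.linalg.norm(P-np.roll(P,-1,0),axis=1).round(4),"dirs",[round(float(np.degrees(np.arctan2(*(d[::-1])))),1) for d in np.roll(P,-1,0)-P])
sq("tray",[(150,125),(329,166),(286,348),(106,303)],.014)
sq("tub",[(582,20),(749,76),(691,244),(523,186)],.035)
sq("bar",[(660,62),(699,76),(665,161),(629,150)],.204)
for n,uv,z in (("reagent",(174,273),.1),("beaker",(465,253),.05),("rack",(352,136),.1)): print(n,at("top",*uv,z).round(3))
print("disc",at("top",*c(658,115),.173).round(4), "r",(at("top",*c(715,115),.173)-at("top",*c(658,115),.173)).round(4))
# scene check: project tub/cap estimates
i=imaging.camera_info("scene");Ti=np.linalg.inv(i["T"])
for n,p in (("cap204",at("top",*c(658,115),.173)+[0,0,.031]),("tray",[.49,.187,.005])):
    q=Ti@np.r_[p,1]; print(n,i["K"]@np.array([q[0],-q[1],-q[2]])/-q[2])
o=ctrl.get_obs(); from scipy.spatial.transform import Rotation as R
w,x,y,z=o["eef_rot"]; print(R.from_quat([x,y,z,w]).as_matrix().round(3), o["eef_pos"])
E
python3 - <<'E'
import cv2
im=cv2.imread("pics/scene0.png")[210:330,190:310]
cv2.imwrite("pics/crop1.png",cv2.convertScaleAbs(cv2.resize(im,(600,600),interpolation=cv2.INTER_CUBIC),alpha=1.5))
E
```

```text
tray [0.49   0.1871] sides [0.1546 0.1564 0.1554 0.1536] dirs [-102.1, 167.7, 76.8, -12.6]
tub [ 0.5804 -0.1605] sides [0.146  0.1477 0.1466 0.1467] dirs [-107.9, 161.4, 71.7, -18.9]
bar [ 0.5799 -0.1603] sides [0.0302 0.0671 0.0274 0.0684] dirs [-109.1, 158.7, 73.7, -18.9]
reagent [0.415 0.388 0.1  ]
beaker [ 0.48  -0.404  0.05 ]
rack [ 0.792 -0.084  0.1  ]
disc [ 0.5808 -0.1605  0.173 ] r [ 0.0006 -0.0426  0.    ]
cap204 [245.45715098 233.19272937   1.        ]
tray [410.25438541 288.72944957   1.        ]
[[-0.907  0.42  -0.001]
 [ 0.42   0.907 -0.001]
 [ 0.    -0.002 -1.   ]] [0.24137797 0.52137039 0.25246649]
```

View pics/crop1.png

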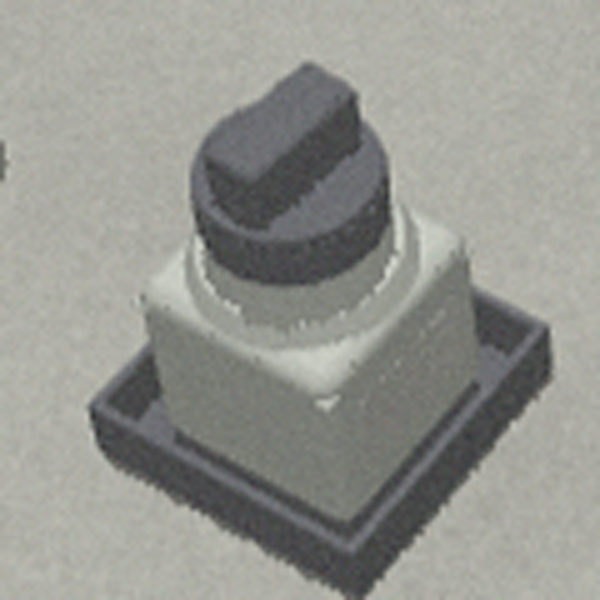

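Checks hold: the tub, tray and bar sizes match, and the cap projects to within 1.5 px in the scene view. The cap is at (0.5805,-0.160) with the bar at -18.5°. I approach with a half-turned wrist so there is room to turn anticlockwise.

```bash
cat >> h.py <<'E'
from scipy.spatial.transform import Rotation as R
def go(x,y,z,yaw_x=None):
    """needed shift (cm, tool axes) and roll (deg) to TCP target; yaw_x = world angle of tool x"""
    o=ctrl.get_obs(); q=o["eef_rot"]; M=R.from_quat(q[[1,2,3,0]]).as_matrix()
    s=M.T@(np.array([x,y,z])-o["eef_pos"])*100; a=np.degrees(np.arctan2(M[1,0],M[0,0]))
    print("shift",s.round(2),"yaw",round(a,2),"roll",None if yaw_x is None else round((a-yaw_x+180)%360-180,2),"t",o["time_s"],"F",o["wrist_force"].round(2),"Tq",o["torque"].round(3),"pos",o["eef_pos"].round(4),"q",o["q"].round(2),"tilt",M[:2,2].round(4),"op",round(o["opening"],3),"gf",round(o["grasp_force"],1))
E
python3 -m pendant '[[-20,-16,-3,42],[-39,-31,-3,84],[-39,-31,-3,84],[-39,-31,-3,84],[-39,-31,-3,84],[-39,-31,-3,84],[-39,-31,-3,84],[-39,-31,-3,84],[-39,-31,-3,84],[-39,-31,-3,84],[-39,-31,-3,84],[-39,-31,-3,84]]' 1
python3 -c "from h import *; go(.5805,-.1604,.27,-18.5)"
```

```text
time_s: 1.1
eef_pos: [0.4656, 0.0744, 0.2833]
eef_rot: [-0.0, 0.815, 0.579, 0.0]
wrist_force: [0.6, 0.8, -0.3]
opening: 1.002
grasp_force: 0.0
shift [-18.39  18.59   1.33] yaw 70.77 roll 89.27 t 1.1 F [ 0.64  0.75 -0.29] Tq [-0.01  -0.034 -0.036] pos [0.4656 0.0744 0.2833] q [-0.09 -0.08  1.82  0.    1.4   0.24] tilt [0. 0.] op 1.002 gf 0.0
```

```bash
python3 -m pendant '[[-9,9,0,45],[-18.4,18.6,1.3,85],[-18.4,18.6,1.3,85],[-18.4,18.6,1.3,85],[-18.4,18.6,1.3,85],[-18.4,18.6,1.3,85],[-18.4,18.6,1.3,85],[-18.4,18.6,1.3,85],[-18.4,18.6,1.3,85],[-18.4,18.6,1.3,85],[-18.4,18.6,1.3,85],[-18.4,18.6,1.3,85]]'
python3 -m pendant '[[0,0,0,4.3],[0,0,0,4.3],[0,0,0,4.3]]'
python3 - <<'E'
from h import *; import cv2; go(.5805,-.1604,.19,-18.5)
a=imaging.camera("scene")[150:330,150:330]
cv2.imwrite("pics/pre.png",cv2.resize(a,(600,600),interpolation=cv2.INTER_CUBIC)[:,:,::-1])
E
```

```text
time_s: 2.1
eef_pos: [0.5815, -0.1577, 0.2696]
eef_rot: [-0.0, 0.992, -0.124, -0.001]
wrist_force: [-0.1, -0.2, 0.4]
opening: 0.995
grasp_force: 0.0
time_s: 2.35
eef_pos: [0.5816, -0.1576, 0.2698]
eef_rot: [-0.0, 0.988, -0.157, -0.0]
wrist_force: [0.3, 0.3, 0.8]
opening: 1.001
grasp_force: 0.0
shift [-0.01  0.3   7.98] yaw -18.01 roll 0.49 t 2.35 F [0.25 0.32 0.76] Tq [ 0.017 -0.043 -0.005] pos [ 0.5816 -0.1576  0.2698] q [-0.46  0.23  1.52 -0.    1.4   1.42] tilt [-0.0007  0.0003] op 1.001 gf 0.0
```

View pics/pre.png

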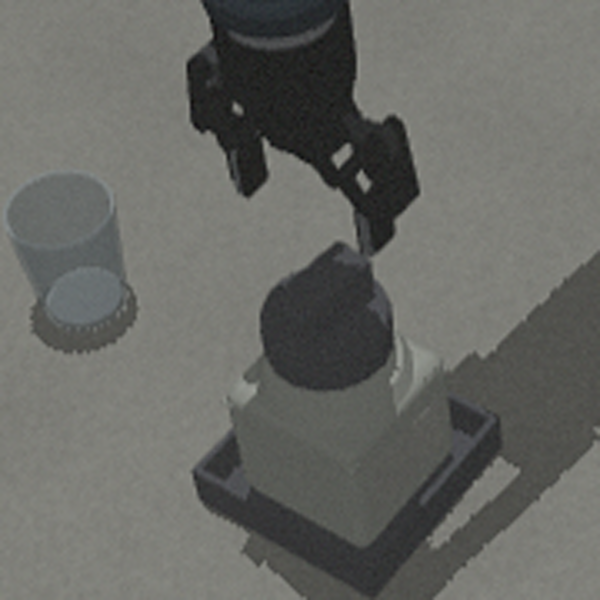

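The gripper is straight above the cap, with the fingers either side of the bar. I descend and close.

```bash
python3 -m pendant '[[0,0.3,1.5,0.5],[0,0.3,3,0.5],[0,0.3,4.5,0.5],[0,0.3,6,0.5],[0,0.3,6.9,0.5],[0,0.3,7.3,0.5],[0,0.3,7.3,0.5],[0,0.3,7.3,0.5]]'
python3 -c "from h import *; go(.5805,-.1604,.197,-18.5)"
python3 -m pendant '[[0,0,0,0],[0,0,0,0],[0,0,0,0],[0,0,0,0],[0,0,0,0],[0,0,0,0],[0,0,0,0],[0,0,0,0],[0,0,0,0],[0,0,0,0],[0,0,0,0],[0,0,0,0]]' 0
python3 -c "from h import *; go(.5805,-.1604,.197,-18.5)"
```

```text
time_s: 3.07
eef_pos: [0.5811, -0.1607, 0.1978]
eef_rot: [0.0, 0.987, -0.162, 0.0]
wrist_force: [0.7, 0.8, -0.0]
opening: 1.001
grasp_force: 0.0
shift [-0.07 -0.    0.08] yaw -18.62 roll -0.12 t 3.0667 F [ 0.69  0.84 -0.02] Tq [-0.008  0.041  0.022] pos [ 0.5811 -0.1607  0.1978] q [-0.47  0.29  1.59 -0.    1.26  1.43] tilt [ 0.0005 -0.0002] op 1.001 gf 0.0
time_s: 4.07
eef_pos: [0.5811, -0.1609, 0.1981]
eef_rot: [0.0, 0.987, -0.162, 0.0]
wrist_force: [-3.1, -0.3, 5.2]
opening: 0.353
grasp_force: 57.0
shift [-0.07 -0.03  0.11] yaw -18.66 roll -0.16 t 4.0667 F [-3.06 -0.29  5.25] Tq [-0.094  0.355 -0.103] pos [ 0.5811 -0.1609  0.1981] q [-0.47  0.29  1.59 -0.    1.26  1.43] tilt [ 0.0007 -0.0008] op 0.353 gf 57.0
```

Gripped: the opening gives 30.0 mm, the bar's thickness. Next I press down in stages.

```bash
python3 -m pendant '[[0,0,0.1,0],[0,0,0.2,0],[0,0,0.3,0],[0,0,0.4,0],[0,0,0.4,0],[0,0,0.4,0]]'
python3 -c "from h import *; go(.5805,-.1604,.191,-18.5)"
python3 -m pendant '[[0,0,0.1,0],[0,0,0.2,0],[0,0,0.3,0],[0,0,0.3,0],[0,0,0.3,0]]'
python3 -c "from h import *; go(.5805,-.1604,.191,-18.5)"
```

```text
time_s: 4.57
eef_pos: [0.5811, -0.1609, 0.195]
eef_rot: [0.0, 0.987, -0.162, 0.001]
wrist_force: [-4.5, 0.7, 10.8]
opening: 0.35
grasp_force: 57.7
shift [-0.07 -0.02  0.4 ] yaw -18.65 roll -0.15 t 4.5667 F [-4.55  0.7  10.84] Tq [ 0.079  0.849 -0.028] pos [ 0.5811 -0.1609  0.195 ] q [-0.47  0.3   1.59 -0.    1.25  1.43] tilt [ 0.0009 -0.001 ] op 0.35 gf 57.7
time_s: 4.98
eef_pos: [0.5812, -0.1609, 0.1926]
eef_rot: [0.0, 0.987, -0.162, 0.001]
wrist_force: [-7.5, 1.7, 13.7]
opening: 0.343
grasp_force: 57.8
shift [-0.08 -0.02  0.16] yaw -18.65 roll -0.15 t 4.9833 F [-7.53  1.69 13.66] Tq [ 0.205  1.059 -0.006] pos [ 0.5812 -0.1609  0.1926] q [-0.47  0.3   1.59 -0.    1.25  1.43] tilt [ 0.0011 -0.0011] op 0.343 gf 57.8
```

```bash
python3 -m pendant '[[-0.06,0,0.1,0],[-0.06,0,0.2,0],[-0.06,0,0.3,0],[-0.06,0,0.3,0],[-0.06,0,0.3,0]]'
python3 -c "from h import *; go(.5805,-.1604,.191,-18.5)"
```

```text
time_s: 5.4
eef_pos: [0.5811, -0.1609, 0.1904]
eef_rot: [0.001, 0.987, -0.162, 0.001]
wrist_force: [-5.4, 1.4, 16.4]
opening: 0.349
grasp_force: 58.0
shift [-0.07 -0.03 -0.06] yaw -18.65 roll -0.15 t 5.4 F [-5.44  1.35 16.39] Tq [ 0.257  1.038 -0.024] pos [ 0.5811 -0.1609  0.1904] q [-0.47  0.3   1.59 -0.    1.24  1.43] tilt [ 0.0025 -0.0016] op 0.349 gf 58.0
```

```bash
python3 -m pendant '[[-0.05,0,0.1,0],[-0.05,0,0.1,0],[-0.05,0,0.1,-1],[-0.05,0,0.1,-2],[-0.05,0,0.1,-3],[-0.05,0,0.1,-3]]'
python3 -c "from h import *; go(.5805,-.1604,.191,-18.5)"
```

```text
time_s: 5.9
eef_pos: [0.5815, -0.1609, 0.19]
eef_rot: [0.001, 0.991, -0.136, 0.003]
wrist_force: [-4.0, 0.7, 16.9]
opening: 0.348
grasp_force: 58.9
shift [-0.11 -0.02 -0.1 ] yaw -15.61 roll 2.89 t 5.9 F [-3.97  0.67 16.94] Tq [ 0.203  0.693 -0.045] pos [ 0.5815 -0.1609  0.19  ] q [-0.47  0.3   1.59  0.    1.24  1.38] tilt [ 0.0048 -0.0023] op 0.348 gf 58.9
```

It turns freely (0.05 N m), so I turn on.

```bash
python3 -m pendant '[[0,0,0.02,-3],[0,0,0.02,-6],[0,0,0.02,-9],[0,0,0.02,-12],[0,0,0.02,-15],[0,0,0.02,-18],[0,0,0.02,-21],[0,0,0.02,-24],[0,0,0.02,-27],[0,0,0.02,-30],[0,0,0.02,-33],[0,0,0.02,-35]]'
python3 -c "from h import *; go(.5805,-.1604,.191,-18.5)"
python3 -m pendant '[[0,0,0,-1],[0,0,0,-2],[0,0,0,-3],[0,0,0,-4],[0,0,0,-4]]'
python3 -c "from h import *; go(.5805,-.1604,.191,-18.5)"
```

```text
time_s: 6.9
eef_pos: [0.5823, -0.161, 0.1902]
eef_rot: [0.002, 0.986, 0.169, 0.003]
wrist_force: [0.5, 0.6, 17.1]
opening: 0.349
grasp_force: 59.5
shift [-0.15 -0.12 -0.08] yaw 19.49 roll 37.99 t 6.9 F [ 0.51  0.59 17.06] Tq [ 0.339  0.2   -0.153] pos [ 0.5823 -0.161   0.1902] q [-0.47  0.3   1.59  0.    1.24  0.76] tilt [ 0.007  -0.0026] op 0.349 gf 59.5
time_s: 7.32
eef_pos: [0.5824, -0.161, 0.1902]
eef_rot: [0.002, 0.979, 0.203, 0.003]
wrist_force: [-0.5, 2.1, 17.0]
opening: 0.348
grasp_force: 58.9
shift [-0.15 -0.13 -0.08] yaw 23.39 roll 41.89 t 7.3167 F [-0.48  2.07 17.03] Tq [ 0.264  0.272 -0.07 ] pos [ 0.5824 -0.161   0.1902] q [-0.47  0.3   1.59  0.    1.24  0.7 ] tilt [ 0.0069 -0.0027] op 0.348 gf 58.9
```

From here I go in small guarded steps, stopping when the torque passes 0.25 N m.

```bash
cat > chk.py <<'E'
from h import *; import sys
o=ctrl.get_obs(); q=o["eef_rot"]; M=R.from_quat(q[[1,2,3,0]]).as_matrix()
print(round(np.degrees(np.arctan2(M[1,0],M[0,0])),2),"Tz",o["torque"][2].round(3),"F",o["wrist_force"].round(1),"z",o["eef_pos"][2].round(4))
sys.exit(abs(o["torque"][2])>0.25)
E
c(){ python3 chk.py; }; 
c && python3 -m pendant '[[0,0,0,-0.6],[0,0,0,-1.2]]' >/dev/null && c && python3 -m pendant '[[0,0,0,-0.6],[0,0,0,-1.2]]' >/dev/null && c && python3 -m pendant '[[0,0,0,-0.6],[0,0,0,-1.2]]' >/dev/null && c && python3 -m pendant '[[0,0,0,-0.6],[0,0,0,-1.2]]' >/dev/null && c && python3 -m pendant '[[0,0,0,-0.6],[0,0,0,-1.2]]' >/dev/null && c && python3 -m pendant '[[0,0,0,-0.6],[0,0,0,-1.2]]' >/dev/null && c && python3 -m pendant '[[0,0,0,-0.6],[0,0,0,-1.2]]' >/dev/null && c && python3 -m pendant '[[0,0,0,-0.6],[0,0,0,-1.2]]' >/dev/null && c && python3 -m pendant '[[0,0,0,-0.6],[0,0,0,-1.2]]' >/dev/null && c && python3 -m pendant '[[0,0,0,-0.6],[0,0,0,-1.2]]' >/dev/null && c && python3 -m pendant '[[0,0,0,-0.6],[0,0,0,-1.2]]' >/dev/null && c && python3 -m pendant '[[0,0,0,-0.6],[0,0,0,-1.2]]' >/dev/null && c
```

```text
23.39 Tz -0.07 F [-0.5  2.1 17. ] z 0.1902False
```

```bash
sed -i 's/sys.exit(\(.*\))$/sys.exit(int(\1))/' chk.py
c(){ python3 chk.py; }; 
c && python3 -m pendant '[[0,0,0,-0.6],[0,0,0,-1.2]]' >/dev/null && c && python3 -m pendant '[[0,0,0,-0.6],[0,0,0,-1.2]]' >/dev/null && c && python3 -m pendant '[[0,0,0,-0.6],[0,0,0,-1.2]]' >/dev/null && c && python3 -m pendant '[[0,0,0,-0.6],[0,0,0,-1.2]]' >/dev/null && c && python3 -m pendant '[[0,0,0,-0.6],[0,0,0,-1.2]]' >/dev/null && c && python3 -m pendant '[[0,0,0,-0.6],[0,0,0,-1.2]]' >/dev/null && c && python3 -m pendant '[[0,0,0,-0.6],[0,0,0,-1.2]]' >/dev/null && c && python3 -m pendant '[[0,0,0,-0.6],[0,0,0,-1.2]]' >/dev/null && c && python3 -m pendant '[[0,0,0,-0.6],[0,0,0,-1.2]]' >/dev/null && c && python3 -m pendant '[[0,0,0,-0.6],[0,0,0,-1.2]]' >/dev/null && c && python3 -m pendant '[[0,0,0,-0.6],[0,0,0,-1.2]]' >/dev/null && c && python3 -m pendant '[[0,0,0,-0.6],[0,0,0,-1.2]]' >/dev/null && c
```

```text
23.39 Tz -0.07 F [-0.5  2.1 17. ] z 0.1902
24.56 Tz -0.166 F [-0.9  1.3 17.4] z 0.1902
25.76 Tz -0.182 F [ 0.1  1.9 17.2] z 0.1902
26.97 Tz -0.161 F [-0.2  2.1 17.4] z 0.1902
28.17 Tz -0.156 F [-1.2  0.7 16.9] z 0.1903
29.37 Tz -0.121 F [ 0.1  1.8 16.7] z 0.1902
30.57 Tz -0.156 F [ 0.2  1.4 17. ] z 0.1902
31.76 Tz -0.202 F [ 0.1  1.2 16.6] z 0.1903
32.96 Tz -0.142 F [-0.2  2.1 17.6] z 0.1903
34.17 Tz -0.17 F [-0.2  0.3 16.6] z 0.1903
35.37 Tz -0.204 F [ 0.1  1.5 16.2] z 0.1903
36.57 Tz -0.172 F [-0.2  1.8 17. ] z 0.1902
37.77 Tz -0.132 F [-0.2  1.9 17.7] z 0.1902
```

Friction sits at about 0.16 N m. I raise the guard slightly to 0.32 and continue.

```bash
sed -i 's/>0.25/>0.32/' chk.py
c(){ python3 chk.py; }; 
c && python3 -m pendant '[[0,0,0,-0.6],[0,0,0,-1.2]]' >/dev/null && c && python3 -m pendant '[[0,0,0,-0.6],[0,0,0,-1.2]]' >/dev/null && c && python3 -m pendant '[[0,0,0,-0.6],[0,0,0,-1.2]]' >/dev/null && c && python3 -m pendant '[[0,0,0,-0.6],[0,0,0,-1.2]]' >/dev/null && c && python3 -m pendant '[[0,0,0,-0.6],[0,0,0,-1.2]]' >/dev/null && c && python3 -m pendant '[[0,0,0,-0.6],[0,0,0,-1.2]]' >/dev/null && c && python3 -m pendant '[[0,0,0,-0.6],[0,0,0,-1.2]]' >/dev/null && c && python3 -m pendant '[[0,0,0,-0.6],[0,0,0,-1.2]]' >/dev/null && c && python3 -m pendant '[[0,0,0,-0.6],[0,0,0,-1.2]]' >/dev/null && c && python3 -m pendant '[[0,0,0,-0.6],[0,0,0,-1.2]]' >/dev/null && c && python3 -m pendant '[[0,0,0,-0.6],[0,0,0,-1.2]]' >/dev/null && c && python3 -m pendant '[[0,0,0,-0.6],[0,0,0,-1.2]]' >/dev/null && c && python3 -m pendant '[[0,0,0,-0.6],[0,0,0,-1.2]]' >/dev/null && c && python3 -m pendant '[[0,0,0,-0.6],[0,0,0,-1.2]]' >/dev/null && c && python3 -m pendant '[[0,0,0,-0.6],[0,0,0,-1.2]]' >/dev/null && c && python3 -m pendant '[[0,0,0,-0.6],[0,0,0,-1.2]]' >/dev/null && c
```

```text
37.77 Tz -0.132 F [-0.2  1.9 17.7] z 0.1902
38.97 Tz -0.191 F [-0.5  1.4 17.1] z 0.1903
40.17 Tz -0.135 F [-0.1  1.4 16.9] z 0.1903
41.37 Tz -0.111 F [ 0.5  3.2 16.8] z 0.1903
42.57 Tz -0.173 F [ 0.6  1.5 17.3] z 0.1903
43.77 Tz -0.192 F [-0.5  1.9 17.4] z 0.1903
44.97 Tz -0.159 F [-0.3  0.8 17.3] z 0.1903
46.17 Tz -0.166 F [-0.7  0.7 17.7] z 0.1903
47.36 Tz -0.294 F [-0.5  2.  17.8] z 0.1902
48.54 Tz -0.383 F [-2.3  2.8 19.3] z 0.1902
```

Torque is rising at 47–48.5° (1.15 rad turned). One small step should confirm the stop.

```bash
python3 -m pendant '[[0,0,0,-0.4],[0,0,0,-0.8],[0,0,0,-0.8]]' >/dev/null; python3 chk.py;  python3 -m pendant '[[0,0,0,0],[0,0,0,0]]' >/dev/null; python3 chk.py
```

```text
49.32 Tz -0.508 F [-2.5  2.7 19. ] z 0.1902
49.3 Tz -0.454 F [-2.1  1.9 18.6] z 0.1902
```

The stop is felt (0.45–0.5 N m, growing with angle). I ease back 1.5° and lift gently.

```bash
python3 -m pendant '[[0,0,0,0.8],[0,0,0,1.5],[0,0,-0.2,1.5],[0,0,-0.4,1.5],[0,0,-0.6,1.5],[0,0,-0.8,1.5],[0,0,-1.0,1.5],[0,0,-1.2,1.5],[0,0,-1.2,1.5]]' >/dev/null; python3 chk.py
```

```text
47.85 Tz -0.06 F [ 3.3 -1.1  6.7] z 0.2
```

```bash
python3 -m pendant '[[0,0,-0.2,0],[0,0,-0.4,0],[0,0,-0.6,0],[0,0,-0.8,0],[0,0,-1.0,0],[0,0,-1.0,0]]' >/dev/null; python3 chk.py
```

```text
47.85 Tz -0.032 F [ 0.8 -1.4 -1. ] z 0.2078
```

Freed: the force is just the cap's weight. I lift clear.

```bash
python3 -m pendant '[[0,0,-0.5,0],[0,0,-1.2,0],[0,0,-2,0],[0,0,-3,0],[0,0,-4,0],[0,0,-5,0],[0,0,-6,0],[0,0,-6.5,0],[0,0,-6.8,0],[0,0,-6.8,0]]' >/dev/null; python3 chk.py; python3 - <<'E'
from h import *; import cv2; go(.49,.187,.27,45)
a=imaging.camera("scene")[100:340,150:470]
cv2.imwrite("pics/lift.png",cv2.resize(a,(800,600),interpolation=cv2.INTER_CUBIC)[:,:,::-1])
E
```

```text
47.85 Tz -0.011 F [ 0.6  0.8 -0.9] z 0.277
shift [ 19.7  -29.99   0.67] yaw 47.85 roll 2.85 t 13.3167 F [ 0.57  0.79 -0.89] Tq [-0.009  0.017 -0.011] pos [ 0.5801 -0.1603  0.277 ] q [-0.47  0.22  1.51 -0.    1.41  0.27] tilt [ 0.0011 -0.0006] op 0.346 gf 57.7
```

View pics/lift.png

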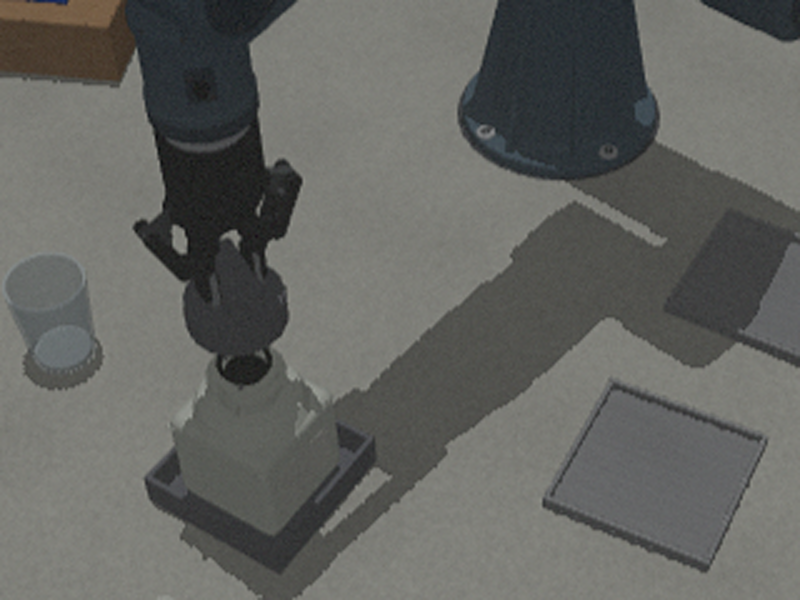

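The cap is off, upright in the fingers at (235,310), the mouth is bare at (243,365) and the tray is free. I carry it over.

```bash
python3 -m pendant '[[0.8,-1.2,0,0],[2.4,-3.6,0,0],[4.2,-6.4,0,0],[6.2,-9.4,0,0],[8.2,-12.5,0,0],[10.2,-15.5,0,0],[12.2,-18.5,0,0],[14.2,-21.5,0,0],[16.2,-24.5,0,0],[18,-27.3,0,0],[19.2,-29.2,0,0],[19.7,-30,0,0]]' >/dev/null; python3 -m pendant '[[0,0,0,0],[0,0,0,0]]' >/dev/null; python3 - <<'E'
from h import *; go(.49,.187,.06,45)
E
```

```text
shift [ 0.06  0.07 21.56] yaw 47.92 roll 2.92 t 14.5333 F [-0.48  0.19 -2.4 ] Tq [ 0.006 -0.03   0.009] pos [0.4893 0.1872 0.2756] q [ 0.14  0.05  1.71 -0.    1.39  0.87] tilt [-0.0007 -0.0007] op 0.349 gf 57.8
```

```bash
python3 -m pendant '[[0,0,1,0],[0,0,3,0],[0,0,5.5,0],[0,0,8,0],[0,0,10.5,0],[0,0,13,0],[0,0,15.3,0],[0,0,17.3,0],[0,0,19,0],[0,0,20,0],[0,0,20.6,0],[0,0,20.6,0]]' >/dev/null; python3 -m pendant '[[0,0,0,0],[0,0,0.1,0],[0,0,0.2,0],[0,0,0.2,0]]' >/dev/null; python3 chk.py
```

```text
47.85 Tz -0.021 F [ 0.4 -0.1 -1. ] z 0.0688
```

```bash
sed -i 's/sys.exit.*/sys.exit(int(o["wrist_force"][2]>3))/' chk.py
c(){ python3 chk.py; }
python3 -m pendant '[[0,0,0.2,0],[0,0,0.4,0],[0,0,0.6,0],[0,0,0.6,0]]' >/dev/null; c && python3 -m pendant '[[0,0,0.1,0],[0,0,0.1,0]]' >/dev/null && c && python3 -m pendant '[[0,0,0.1,0],[0,0,0.1,0]]' >/dev/null && c && python3 -m pendant '[[0,0,0.1,0],[0,0,0.1,0]]' >/dev/null && c && python3 -m pendant '[[0,0,0.1,0],[0,0,0.1,0]]' >/dev/null && c && python3 -m pendant '[[0,0,0.1,0],[0,0,0.1,0]]' >/dev/null && c && python3 -m pendant '[[0,0,0.1,0],[0,0,0.1,0]]' >/dev/null && c
```

```text
47.85 Tz -0.011 F [-0.  -0.3 -1.4] z 0.0616
47.85 Tz 0.019 F [ 0.3  0.  -0.6] z 0.0609
47.85 Tz 0.017 F [-0.5  0.7 -0.9] z 0.0602
47.86 Tz -0.024 F [-4.2 -1.2  9.3] z 0.0601
```

The cap has touched the tray floor. I release it.

```bash
python3 -m pendant '[[0,0,0,0],[0,0,0,0],[0,0,0,0],[0,0,0,0],[0,0,0,0],[0,0,0,0],[0,0,0,0],[0,0,0,0]]' 0.9; python3 -m pendant '[[0,0,-0.5,0],[0,0,-1.5,0],[0,0,-3,0],[0,0,-5,0],[0,0,-8,0],[0,0,-11,0],[0,0,-14,0],[0,0,-17,0],[0,0,-20,0],[0,0,-20,0]]'; python3 -m pendant '[[0,15,0,0],[0,15,0,0],[0,15,0,0],[0,15,0,0],[0,15,0,0],[0,15,0,0]]'
python3 - <<'E'
from h import *; import cv2
for n,s in (("top",np.s_[100:400,120:520]),("scene",np.s_[150:420,140:540])):
    cv2.imwrite(f"pics/end_{n}.png",cv2.resize(imaging.camera(n)[s],None,fx=2,fy=2,interpolation=cv2.INTER_CUBIC)[:,:,::-1])
E
```

```text
time_s: 17.37
eef_pos: [0.4896, 0.1872, 0.059]
eef_rot: [-0.0, 0.914, 0.405, -0.0]
wrist_force: [-0.1, 0.0, 0.3]
opening: 0.9
grasp_force: 0.0
time_s: 18.2
eef_pos: [0.4929, 0.1878, 0.2673]
eef_rot: [0.002, 0.914, 0.406, 0.006]
wrist_force: [1.5, -0.4, 1.0]
opening: 0.901
grasp_force: 0.0
time_s: 18.7
eef_pos: [0.6013, 0.0854, 0.259]
eef_rot: [-0.0, 0.915, 0.404, -0.0]
wrist_force: [-0.5, 0.0, 0.3]
opening: 0.899
grasp_force: 0.0
```

View pics/end_top.png

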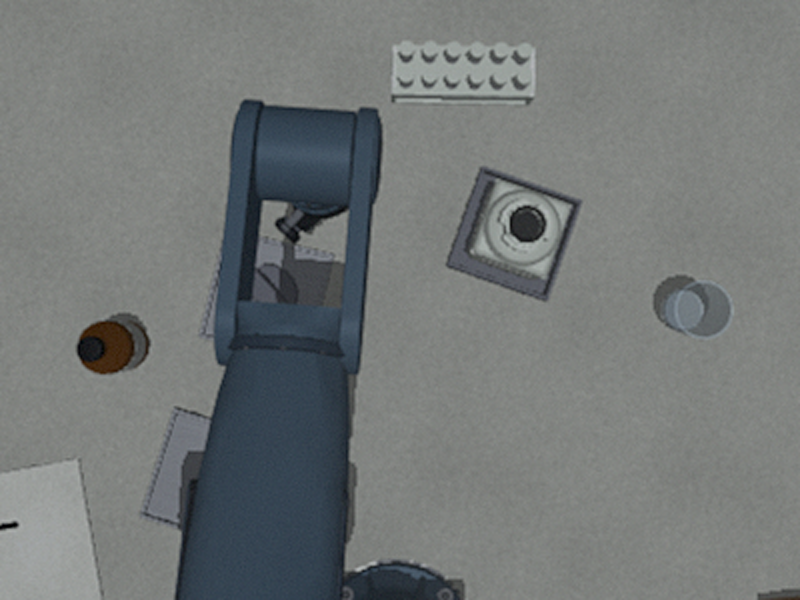

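View pics/end_scene.png

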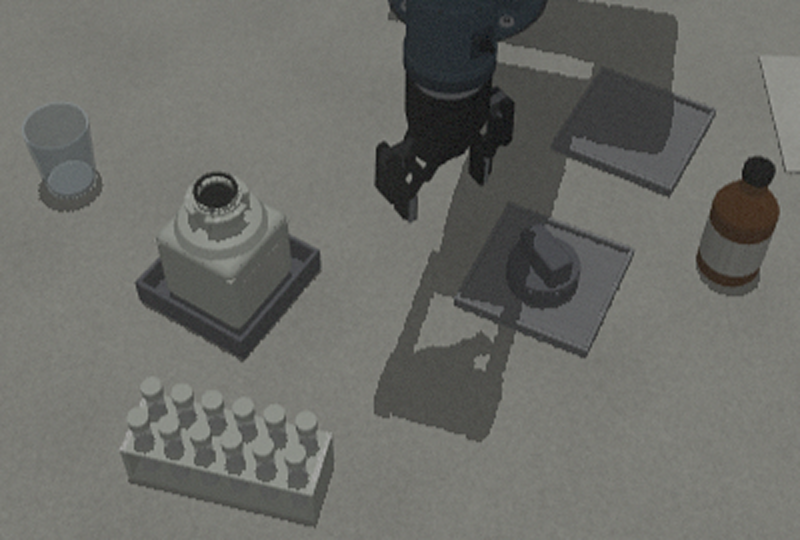

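The cap stands flat in the middle of the far tray (scene crop (543,268)). The gripper is clear at (440,150), and the amber bottle, beaker and rack are where they were. I hand in.

```bash
python3 -c "
from bench import workorder; print(workorder.hand_in())"
```

```text
the job is handed in; nothing more can be done
None
```

The cap came off at its stop (about 0.45–0.5 N m after 1.18 rad) and stands flat and released near the centre of the far tray, with the bystanders unmoved; I handed the job in at about 19 s, and no verdict was returned.

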